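Thread a guide shaft through both bushings of a lab stand and hold it

ROBOT

A 7-joint arm with a two-finger parallel gripper is mounted at the origin on the work surface. World frame = base frame: x ahead of the robot, y to its left, z up, the work surface at z = 0. Lengths are in m, angles in rad, forces in N, time in s.
With the tool pointing down it reaches from about 0.4 to 0.9 m from the base axis. Payload 5.5 kg.
Tool frame: the origin (TCP) lies midway between the tips of the shut fingers; the grasp point (between the pads) lies 19 mm behind it (manip.grip_depth is the distance from the TCP to the grasp point, in m); z points along the fingers, x is the direction in which the jaws open and shut, and the axes are right-handed (so a half turn about z gives the same grasp; the last joint's range is limited). The gripper opens to 92 mm and grips with 3 to 60 N. Pads are 19 mm wide; open, the fingers measure 130 mm over their backs; the gripper's body (75 mm by 190 mm) begins 47 mm behind the grasp point.
Start: joints at [-0.983, 0.501, -0.427, 1.55, 0.221, 1.138, -0.21], TCP at [0.207, 0.616, 0.227] pointing down, gripper open.
Joint ranges: [-2.88, 2.88], [-0.31, 2.03], [-1.54, 1.56], [0.2, 2.42], [-1.41, 4.55], [0.19, 2.02], [-2.57, 2.57]. Speed limits (rad/s): [2.57, 2.57, 3.14, 3.14, 3.14, 3.14, 3.14].

INTERFACE

Orientations are given as a unit quaternion [x, y, z, w].
In Python, from bench import manip, effector, viewer gives the robot as it stands. Calls block until the motion is done:
- manip.move_pose(position, orientation): joint-space move of the TCP to a pose.
- manip.servo_line(position, ori=None, vel=0.15): straight line of the TCP; ori=None keeps the orientation; vel is the mean speed in m/s.
- manip.movej(angles): joint-space move.
- effector.open_jaws() and effector.close(f_grip=None): open the fingers fully, or close them until they stop; f_grip is the grip in N (None keeps the last).
- manip.sleep(seconds).
- manip.solve_ik(position, orientation): joint angles nearest the present ones, or None.
- viewer.get_image(name): name is "side" or "top" or "wrist"; returns the picture (420x560x3 uint8, red, green, blue); there is no depth.
- viewer.get_calibration(name): a dict with "vfov" (degrees; the focal length in pixels is half the picture's height over the tangent of half this angle, whatever the lens; pixels are square), "cx", "cy" (the principal point, pixels), "eye" and "attitude" of the camera in the world. Camera axes: x right, y down, z forward; pixel columns grow to the right and rows downward; lengths in m; the calibration is good to about 2 mm. The wrist camera is an equidistant fisheye: a pixel r from the principal point sees the ray r / f radians off the axis. A picture is of the moment at which its call begins: read the wrist's pose just before it. get_calibration takes no time and is no camera call; for the wrist camera it gives the pose at the moment of the call.
A pose or a line that the arm cannot do raises manip.PlanningError and nothing moves.
- manip.hand_in(): hands the job in, once; it reports no verdict.
Readings, each from a call of its own:
- manip.current_clock(): time.
- manip.current_q(): joint angles.
- manip.current_joint_velocities(): joint speeds.
- manip.current_tau(): joint torques, N m.
- manip.current_tool_pos(): TCP position.
- manip.current_tcp_rot(): TCP orientation.
- manip.current_force(): force on the tool from outside, world axes, zero at the start.
- manip.current_wrist_torque(): the same for the moment, N m.
- manip.current_finger_gap(): finger opening in m.
Only numpy, scipy, OpenCV 4.12 (cv2) and the standard library are available. Lean on these libraries where they do the work, as an engineer would, in place of code of your own. Each camera call takes 0.05 s, during which the arm holds its last target.

TASK

Draw the steel shaft that has a round knob above a broad collar out of the white rod rack, and thread it straight down through the upper and then the lower guide hole of the aluminium stand. Finish while still holding it there, at rest, so that a colleague can tighten the clamp screws: its foot sticks out a little below the lower guide without standing on the base, and its collar hangs clear above the upper guide, not resting on it (about 15 mm of gap at each). Leave the other two rods (the short one and the one with a cross bar) in the rack.

Things in the scene. Friction and masses are not known exactly. Their poses are not given: they have to be found in the camera images.
- shaft_grip (a point): Centre of the dark steel knob (upright cylinder, 20 mm diameter, 50 mm tall) at the top of the shaft to be threaded, 140 mm above its foot; z up along the shaft. Shaft 165 mm long, 0.13 to 0.25 kg: 12 mm stem, then a collar, then the knob from 115 to 165 mm above the foot. It starts upright in one of the rack's three holes; which one varies.
- shaft_foot (a point): Centre of that shaft's foot, its lowest point; z up along the shaft. The stem is 12 mm in diameter with a tapered tip (8 mm wide at the very end, full size 4 mm up). In the rack the foot is 15 mm above the bench.
- shaft_collar (a point): Centre of the underside of that shaft's collar (28 mm diameter, 8 mm thick), 107 mm above the foot.
- upper_mouth (a point): Centre of the top of the stand's upper guide hole, 120 mm above the bench. Both holes are vertical, on one axis, 15 mm in diameter, their mouths flared to 23 mm, in aluminium arms 15 mm thick, 46 mm wide. The stand is fixed; its column (26 x 34 mm) is 68 mm from the hole axis along this frame's +x, no taller than the upper arm's top.
- lower_mouth (a point): Centre of the top of the lower guide hole, 60 mm above the bench, directly under the upper one; the lower arm's underside is at 45 mm, the top of the stand's base plate at 10 mm. With the collar resting on the upper arm the foot would be 13 mm above the bench; a foot height of 29 mm is half-way.
- rack: White rod rack, fixed, 56 (x) by 210 (y) by 70 mm tall; origin under its centre. Three holes 13.5 mm wide, 55 mm deep along its y at -75, 0, +75 mm. Fingers closing along its x clear the other rods. Beside it stand a jar (38 mm wide, 45 mm tall, about 85 mm off centre on its -x side) and a beaker (60 mm wide, 70 mm tall, about 95 mm off on its +x side).
- short_top (a point): Top of the short rod that stays in the rack: 12 mm stem with the same 20 mm knob but no collar, 113 mm long, its top 128 mm above the bench.
- tee_top (a point): Top of the rod with a cross bar that stays in the rack: 12 mm stem, cross bar 10 mm thick and 56 mm long set roughly along the rack's x axis, its top 135 mm above the bench.

How it is judged:
On the way, in this order (a step that is already met when the one before it is completed fails the run):
1. the shaft is drawn up out of the rack in the gripper (height (world z) of shaft_foot above 0.09 m and contact force between the fingers and shaft above 0.5 N), for 0.1 s.
2. the shaft's foot has come out below the upper guide hole, still above the lower one (height (world z) of shaft_foot between 0.058 and 0.103 m and horizontal distance between each of shaft_foot, shaft_collar and upper_mouth below 0.006 m), for 0.05 s.
At the end, for the whole second after the job is handed in: The gripper still grips the shaft (over 0.5 N), at rest (under 20 mm/s), on the axis of both guide holes (foot within 4 mm, collar within 6 mm); its foot is 17 to 41 mm and its collar underside at least 123 mm above the bench; the tops of the other two rods are within 30 mm of their start (height (world z) of shaft_foot between 0.017 and 0.041 m and horizontal distance between shaft_foot and lower_mouth below 0.004 m and horizontal distance between shaft_collar and upper_mouth below 0.006 m and height (world z) of shaft_collar above 0.123 m and contact force between the fingers and shaft above 0.5 N and linear speed of shaft below 0.02 m/s and distance of each of short_top, tee_top from where it was at the start of the episode below 0.03 m); the arm keeps its last pose, push and grip.
It fails at once if one of the other two rods is pulled out of the rack or knocked over (distance of any of short_top, tee_top from where it was at the start of the episode above 0.05 m).
It also fails if it takes over 50 s, if anything falls off the work surface, if the arm or the gripper's body presses on something with over 40 N, if the wrist force passes 120 N, or if a joint passes its speed limit or range.

## Working session

There is one attempt and no reset: what is moved stays moved. The work goes in short steps, each a Python script; the robot and the scene stay as the last script left them, time stands still between calls to the robot, and variables do not carry over. Pictures are saved under pics/ and viewed, and the job is handed in when it is done.

```bash
ls; mkdir -p pics
python3 - <<'E'
from bench import manip, effector, viewer
import cv2
for n in ["side","top","wrist"]:
    c=viewer.get_calibration(n); print(n,c)
    im=viewer.get_image(n); cv2.imwrite(f"pics/a_{n}.png",im[:,:,::-1])
print(manip.current_clock(),manip.current_tool_pos(),manip.current_tcp_rot(),manip.grip_depth)
E
```

```text
pics
side {'vfov': 47.2489384132041, 'cx': 277.46657462061734, 'cy': 211.10558494609649, 'eye': array([-0.06233185,  0.59464088,  0.64909174]), 'attitude': array([-0.33049647,  0.80871204, -0.44965877,  0.1859137 ])}
top {'vfov': 52.84831865880772, 'cx': 277.21425399869236, 'cy': 209.12725815068885, 'eye': array([0.44594451, 0.03195419, 1.12216477]), 'attitude': array([ 0.70752991, -0.705705  ,  0.02681922, -0.02574115])}
wrist {'vfov': 65.70646984690485, 'cx': 280.8346719111573, 'cy': 209.9894108674114, 'eye': array([0.13519569, 0.63951228, 0.38413191]), 'attitude': array([0.80378847, 0.57752871, 0.08240927, 0.11659077])}
0.15 [0.20730856 0.61549452 0.22592122] [ 8.12138966e-01  5.83463569e-01 -6.21903808e-04  4.20182648e-04] 0.0188
```

View pics/a_side.png

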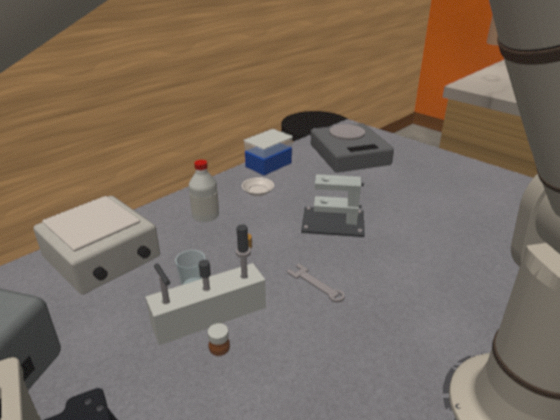

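View pics/a_top.png

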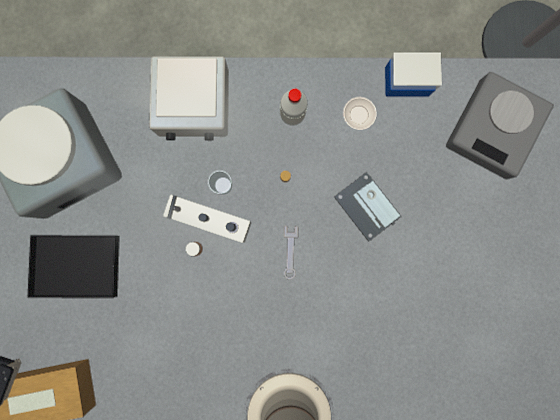

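View pics/a_wrist.png

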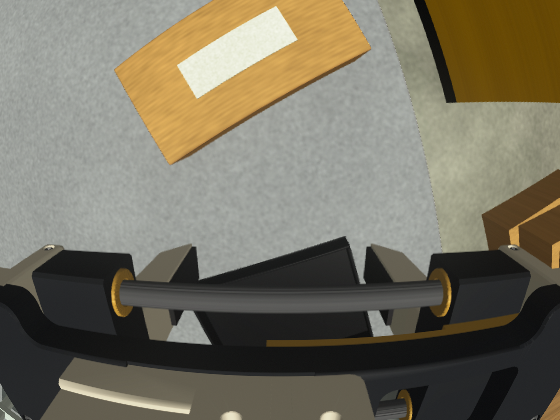

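Run:
```python
import cv2,numpy as np
t=cv2.imread("pics/a_top.png"); s=cv2.imread("pics/a_side.png")
a=cv2.resize(t[180:260,150:260],None,fx=7,fy=7,interpolation=cv2.INTER_CUBIC);cv2.imwrite("pics/b1.png",a)
a=cv2.resize(t[165:245,325:410],None,fx=7,fy=7,interpolation=cv2.INTER_CUBIC);cv2.imwrite("pics/b2.png",a)
a=cv2.resize(s[220:340,140:275],None,fx=5,fy=5,interpolation=cv2.INTER_CUBIC);cv2.imwrite("pics/b3.png",a)
a=cv2.resize(s[165:240,295:375],None,fx=7,fy=7,interpolation=cv2.INTER_CUBIC);cv2.imwrite("pics/b4.png",a)
```

```text
(no output)
```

View pics/b1.png

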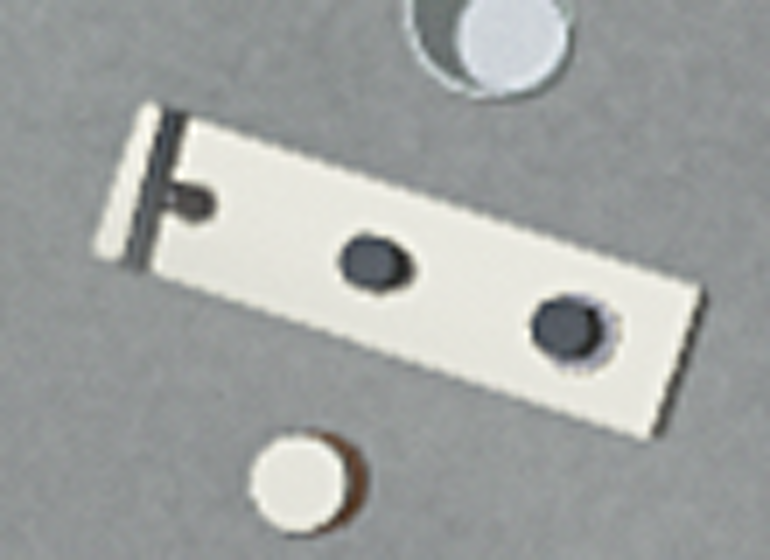

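View pics/b2.png

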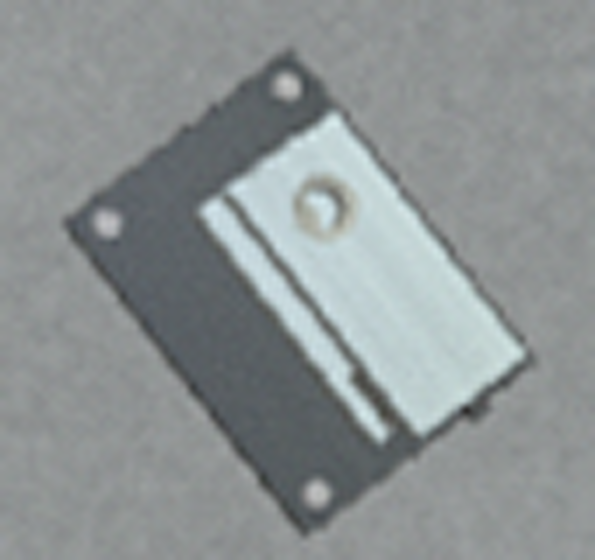

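View pics/b3.png

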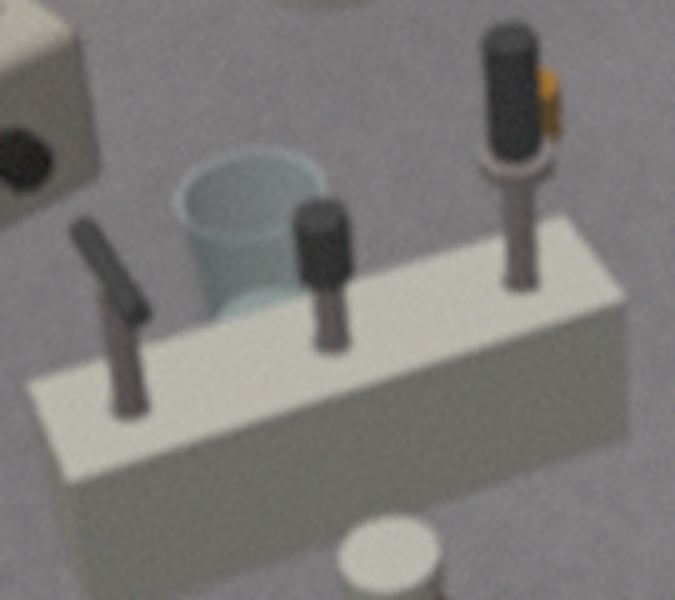

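View pics/b4.png

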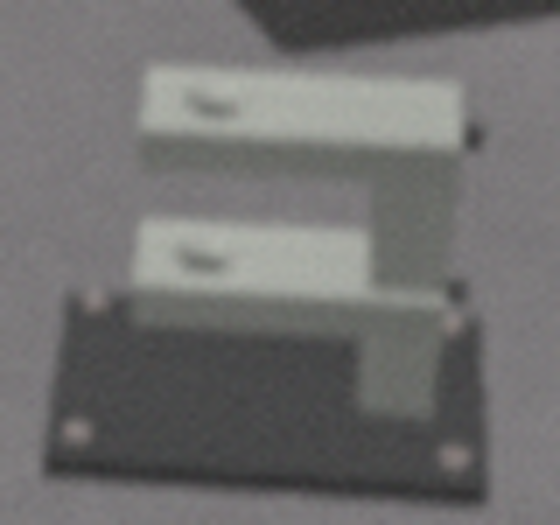

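```bash
cat > h.py <<'E'
import numpy as np, cv2
from scipy.spatial.transform import Rotation as R
from bench import manip, effector, viewer
def ray(c,u,v,fish=False):
    f=210/np.tan(np.radians(c["vfov"])/2); x=(u-c["cx"])/f; y=(v-c["cy"])/f
    if fish:
        r=np.hypot(x,y); s=np.sinc(r/np.pi); d=np.array([x*s,y*s,np.cos(r)])
    else: d=np.array([x,y,1.])
    return np.array(c["eye"]),R.from_quat(c["attitude"]).apply(d/np.linalg.norm(d))
def onz(c,u,v,z,fish=False):
    e,d=ray(c,u,v,fish); return e+d*(z-e[2])/d[2]
def proj(c,p,fish=False):
    f=210/np.tan(np.radians(c["vfov"])/2)
    q=R.from_quat(c["attitude"]).inv().apply(np.atleast_2d(p)-c["eye"])
    if fish:
        n=np.hypot(q[:,0],q[:,1]); th=np.arctan2(n,q[:,2]); k=th/np.maximum(n,1e-9)
    else: k=1/q[:,2]
    return np.c_[c["cx"]+f*k*q[:,0],c["cy"]+f*k*q[:,1]]
def tri(rays):
    A=np.zeros((3,3));b=np.zeros(3)
    for e,d in rays:
        P=np.eye(3)-np.outer(d,d);A+=P;b+=P@e
    return np.linalg.solve(A,b)
E
python3 - <<'E'
from h import *
np.set_printoptions(precision=4,suppress=True)
T=viewer.get_calibration("top");S=viewer.get_calibration("side")
cr=lambda x,y,s,x0,y0:((x+.5)/s-.5+x0,(y+.5)/s-.5+y0)
for nm,t,s,z in [("knob",cr(567,328,7,150,180),cr(512,37,5,140,220),.18),
 ("short",cr(372,262,7,150,180),cr(323,210,5,140,220),.128),
 ("hole",cr(322,208,7,325,165),cr(212,104,7,295,165),.12)]:
    print(nm,"top",onz(T,*t,z),"side",onz(S,*s,z),"tri",tri([ray(T,*t),ray(S,*s)]))
print("stem at rack top",onz(S,*cr(521,286,5,140,220),.07))
print("lowmouth",onz(S,*cr(203,259,7,295,165),.06))
for x,y in [(340,113),(527,357),(420,438),(228,192)]: print("arm",onz(T,*cr(x,y,7,325,165),.12))
for x,y in [(150,100),(703,288),(652,438),(95,255)]: print("rack",onz(T,*cr(x,y,7,150,180),.07))
print("tee", [onz(T,*cr(x,y,7,150,180),.135) for x,y in[(172,110),(138,268)]])
E
```

```text
knob top [0.4772 0.1344 0.18  ] side [0.4778 0.1376 0.18  ] tri [0.4782 0.1356 0.1787]
short top [0.5009 0.2059 0.128 ] side [0.5033 0.2071 0.128 ] tri [0.5017 0.2068 0.1285]
hole top [ 0.5567 -0.1921  0.12  ] side [ 0.5579 -0.1905  0.12  ] tri [ 0.5574 -0.1915  0.1198]
stem at rack top [0.4762 0.1408 0.07  ]
lowmouth [ 0.5578 -0.1901  0.06  ]
arm [ 0.5893 -0.1987  0.12  ]
arm [ 0.506 -0.261  0.12 ]
arm [ 0.4784 -0.2242  0.12  ]
arm [ 0.5621 -0.1601  0.12  ]
rack [0.5619 0.2963 0.07  ]
rack [0.4952 0.0982 0.07  ]
rack [0.4419 0.1159 0.07  ]
rack [0.5064 0.3147 0.07  ]
tee [array([0.5514, 0.2726, 0.135 ]), array([0.4983, 0.2828, 0.135 ])]
```

```bash
cat >> h.py <<'E'
def down(ax):  # tool quaternion pointing down, jaw axis ax (world xy)
    x=np.array([ax[0],ax[1],0.]);x/=np.linalg.norm(x);z=np.array([0,0,-1.])
    return R.from_matrix(np.c_[x,np.cross(z,x),z]).as_quat()
RX=np.array([.948,-.319])
E
python3 - <<'E'
from h import *
np.set_printoptions(precision=3,suppress=True)
print(R.from_quat(manip.current_tcp_rot()).as_matrix()[:,0])
for sg in (1,-1):
  for p in [(.4775,.1353,.30),(.4775,.1353,.136),(.557,-.191,.30),(.557,-.191,.15)]:
    print(sg,p,manip.solve_ik(list(p),down(sg*RX)))
for a in np.arange(0,360,30):
    q=manip.solve_ik([.557,-.191,.2],down([np.cos(np.radians(a)),np.sin(np.radians(a))]));print(a,q)
print(manip.solve_ik([.207,.616,.36],manip.current_tcp_rot()))
E
```

```text
[ 0.319  0.948 -0.002]
1 (0.4775, 0.1353, 0.3) [-0.353  0.124  0.025  1.85  -0.003  1.168 -0.652]
1 (0.4775, 0.1353, 0.136) [-0.368  0.316  0.044  2.025 -0.019  0.801 -0.637]
1 (0.557, -0.191, 0.3) [-0.026  0.309  0.392  1.646 -0.125  1.211  0.069]
1 (0.557, -0.191, 0.15) [-0.003  0.464  0.372  1.8   -0.207  0.916  0.135]
-1 (0.4775, 0.1353, 0.3) [ 0.028  0.142 -0.394  1.838  0.059  1.172  2.431]
-1 (0.4775, 0.1353, 0.136) [ 0.103  0.36  -0.513  2.009  0.237  0.829  2.274]
-1 (0.557, -0.191, 0.3) [-0.633  0.799  1.531  1.663 -0.803  1.478 -2.49 ]
-1 (0.557, -0.191, 0.15) [-0.575  0.921  1.353  1.817 -0.96   1.251 -2.399]
0 [ 0.007  0.401  0.356  1.758 -0.161  1.011  0.423]
30 [ 0.037  0.397  0.317  1.757 -0.143  1.01   0.93 ]
60 [ 0.055  0.395  0.294  1.757 -0.132  1.009  1.445]
90 [ 0.122  0.39   0.207  1.754 -0.092  1.007  1.934]
120 [ 0.164  0.387  0.154  1.753 -0.069  1.007  2.438]
150 [ 1.151  0.773 -1.301  1.72   0.781  1.276  2.286]
180 [-0.587  0.817  1.356  1.776 -0.84   1.275 -2.152]
210 [-0.507  0.645  1.133  1.774 -0.64   1.148 -1.787]
240 [-0.235  0.456  0.682  1.766 -0.329  1.036 -1.527]
270 [-0.091  0.417  0.485  1.762 -0.224  1.018 -1.094]
300 [-0.053  0.41   0.434  1.76  -0.199  1.015 -0.592]
330 [-0.014  0.404  0.384  1.759 -0.174  1.012 -0.09 ]
[-0.976  0.415 -0.447  1.374  0.178  1.394 -0.175]
```

Run:
```python
from h import *
np.set_printoptions(precision=4,suppress=True)
p=manip.current_tool_pos(); manip.servo_line([p[0],p[1],.36],vel=.25)
manip.move_pose([.4775,.1353,.28],down(RX))
print(manip.current_clock(),manip.current_tool_pos())
c=viewer.get_calibration("wrist");im=viewer.get_image("wrist")
import pickle;pickle.dump(c,open("c1.pkl","wb"));cv2.imwrite("pics/w1.png",im[:,:,::-1]);print(c)
print(proj(c,[[.4775,.1353,.18],[.4775,.1353,.122],[.5014,.2063,.128]],True))
```

```text
2.8417 [0.4774 0.137  0.2801]
{'vfov': 65.70646984690485, 'cx': 280.8346719111573, 'cy': 209.9894108674114, 'eye': array([0.5015, 0.2087, 0.4385]), 'attitude': array([ 0.977 , -0.1586, -0.0224,  0.1405])}
[[281.1493 211.4849]
 [281.0469 194.9132]
 [281.2947 119.5107]]
```

View pics/w1.png

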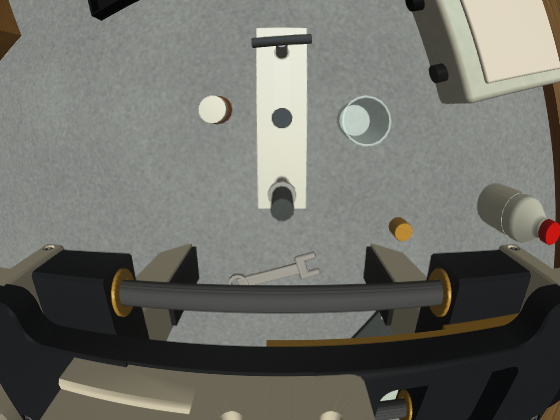

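Run:
```python
from h import *
np.set_printoptions(precision=4,suppress=True)
print(manip.current_tool_pos())
manip.servo_line([.4775,.1355,.137],vel=.12)
manip.sleep(.2)
print(manip.current_tool_pos(), manip.current_force(), R.from_quat(manip.current_tcp_rot()).as_matrix())
c=viewer.get_calibration("wrist");im=viewer.get_image("wrist")
cv2.imwrite("pics/w2.png",im[:,:,::-1])
cv2.imwrite("pics/s2.png",cv2.resize(viewer.get_image("side")[180:340,140:340,::-1],None,fx=4,fy=3.7))
print(proj(c,[[.4775,.1353,.18]],True),manip.current_clock())
```

```text
[0.4774 0.1369 0.2801]
[0.4779 0.1356 0.1376] [ 0.3828 -0.9733  0.8461] [[ 0.9478 -0.3189  0.0012]
 [-0.3189 -0.9478  0.0004]
 [ 0.001  -0.0008 -1.    ]]
[[279.7165 305.8978]] 4.5333
```

View pics/w2.png

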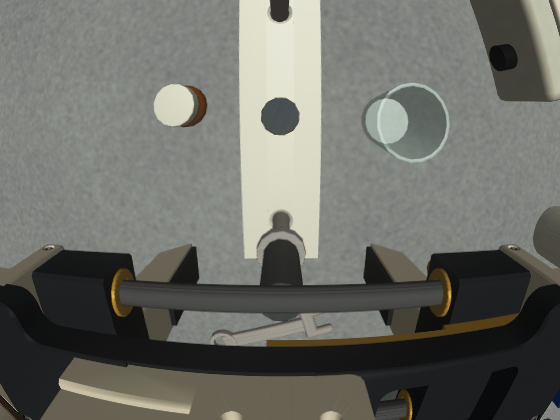

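View pics/s2.png

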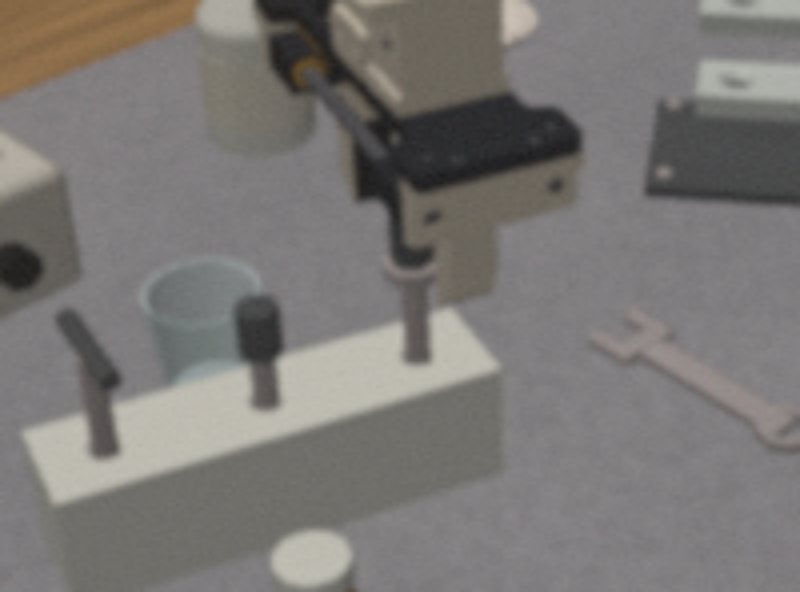

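The wrist picture shows the knob centred between the fingers (about (281,290)). The side picture shows the finger tips just above the collar, so I'm gripping and lifting.

Run:
```python
from h import *
np.set_printoptions(precision=4,suppress=True)
effector.close(f_grip=35); manip.sleep(.2)
p=manip.current_tool_pos()
print(manip.current_finger_gap(),p,manip.current_force())
manip.servo_line([p[0],p[1],.20],vel=.06); print(manip.current_force())
manip.servo_line([p[0],p[1],.32],vel=.15)
manip.sleep(.2)
print(manip.current_finger_gap(),manip.current_tool_pos(), manip.current_force(),manip.current_clock())
c=viewer.get_calibration("wrist");im=viewer.get_image("wrist")
cv2.imwrite("pics/w3.png",im[:,:,::-1])
cv2.imwrite("pics/s3.png",viewer.get_image("side")[:,:,::-1]);cv2.imwrite("pics/t3.png",viewer.get_image("top")[:,:,::-1])
```

```text
0.01936638386352842 [0.4776 0.1355 0.137 ] [0.305  0.3562 0.5295]
[ 0.0821  0.0582 -2.2391]
0.019425426970377375 [0.477  0.1353 0.319 ] [-0.0663 -0.4477 -2.4567] 8.2
```

View pics/s3.png

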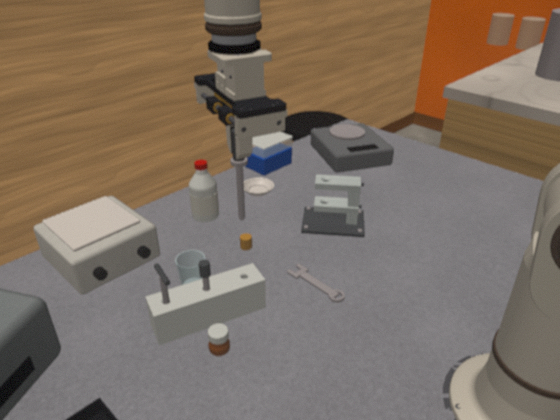

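View pics/w3.png

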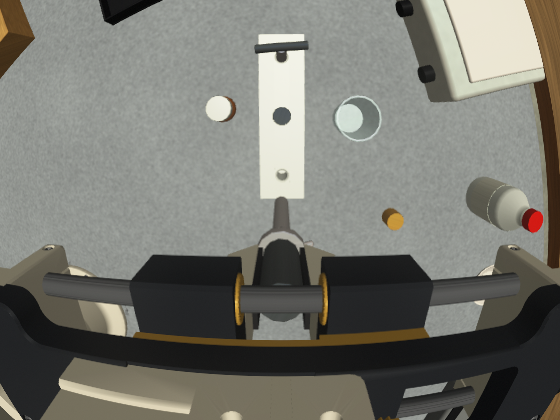

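Run:
```python
from h import *
import pickle
np.set_printoptions(precision=4,suppress=True)
manip.move_pose([.557,-.191,.32],down(RX))
manip.servo_line([.557,-.191,.266],vel=.1)
manip.sleep(.3)
p=manip.current_tool_pos();Rm=R.from_quat(manip.current_tcp_rot()).as_matrix()
print(p,Rm,manip.current_force(),manip.current_clock())
c=viewer.get_calibration("wrist");pickle.dump((c,p,Rm),open("c4.pkl","wb"));im=viewer.get_image("wrist")
cv2.imwrite("pics/w4.png",im[:,:,::-1]);cv2.imwrite("pics/s4.png",viewer.get_image("side")[:,:,::-1])
w=cv2.imread("pics/w4.png");s=cv2.imread("pics/s4.png")
cv2.imwrite("pics/w4z.png",cv2.resize(w[120:270,200:360],None,fx=4,fy=4,interpolation=cv2.INTER_CUBIC))
cv2.imwrite("pics/s4z.png",cv2.resize(s[100:240,270:400],None,fx=4,fy=4,interpolation=cv2.INTER_CUBIC))
f=p-[0,0,.122]
print(proj(c,[f,f+[0,0,.107],[.557,-.191,.12]],True)); S=viewer.get_calibration("side")
print(proj(S,[f,f+[0,0,.107],[.557,-.191,.12]]))
```

```text
[ 0.5573 -0.1911  0.2666] [[ 0.9477 -0.319   0.0011]
 [-0.319  -0.9477 -0.0002]
 [ 0.0011 -0.0001 -1.    ]] [ 0.8309 -0.3192 -1.8543] 10.6083
[[280.2909 202.7301]
 [280.3433 250.8611]
 [279.9439 196.0546]]
[[325.7526 170.0121]
 [328.1622 126.4065]
 [325.294  179.4863]]
```

View pics/w4z.png

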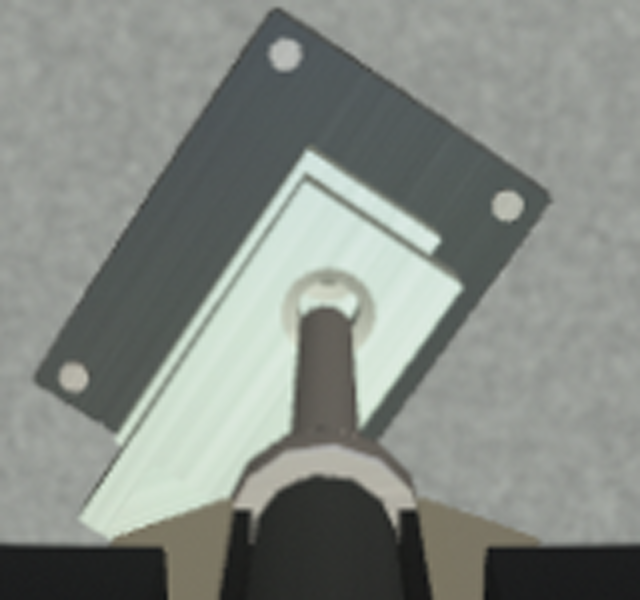

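View pics/s4z.png

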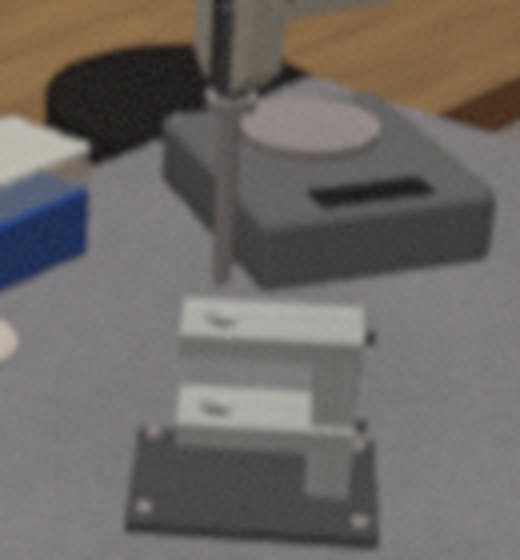

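```bash
cat > ov.py <<'E'
from h import *
import sys,pickle
def circ(x,y,z,r):
    a=np.linspace(0,2*np.pi,60);return np.c_[x+r*np.cos(a),y+r*np.sin(a),np.full(60,z)]
def overlay(img,c,items,x0,y0,w,h,s,out,fish=True):
    a=cv2.resize(img[y0:y0+h,x0:x0+w],None,fx=s,fy=s,interpolation=cv2.INTER_CUBIC)
    for pts,col in items:
        u=proj(c,pts,fish); u=(u-[x0,y0]+.5)*s-.5
        cv2.polylines(a,[np.round(u*16).astype(np.int32)],False,col,1,cv2.LINE_AA,4)
    cv2.imwrite(out,a)
E
python3 - <<'E'
from ov import *
c,p,Rm=pickle.load(open("c4.pkl","rb"));im=cv2.imread("pics/w4.png")
# shared camera-error image shift is not removed: compare hole & shaft each
f=p-np.array([0,0,.122])
it=[(circ(.557,-.191,.12,.0115),(0,0,255)),(circ(*f,.004),(255,0,0)),(circ(f[0],f[1],f[2]+.004,.006),(255,0,0)),(circ(f[0],f[1],f[2]+.107,.014),(0,200,0)),(circ(f[0],f[1],f[2]+.115,.014),(0,200,0)),(circ(f[0],f[1],f[2]+.165,.010),(0,200,200))]
overlay(im,c,it,240,165,80,110,7,"pics/ov4.png")
E
```

```text
(no output)
```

View pics/ov4.png

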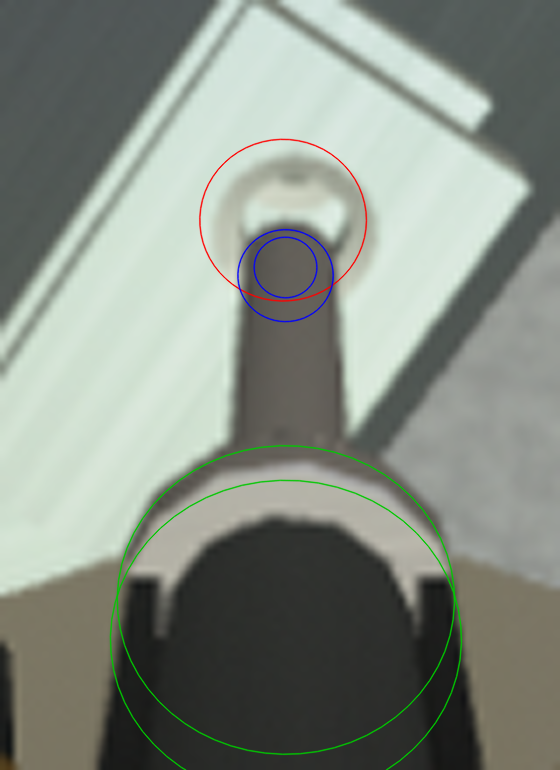

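```bash
python3 - <<'E'
from ov import *
c,p,Rm=pickle.load(open("c4.pkl","rb"));S=viewer.get_calibration("side");im=cv2.imread("pics/s4.png")
f=p-np.array([0,0,.122]);h=np.array([.557,-.191])
ax=np.array([-.8,-.6]);pe=np.array([-ax[1],ax[0]])
def arm(z): return np.array([[*(h+a*ax+b*pe),z] for a,b in [(-.026,-.023),(.081,-.023),(.081,.023),(-.026,.023),(-.026,-.023)]])
it=[(circ(*h,.12,.0115),(0,0,255)),(circ(*h,.06,.0115),(0,0,255)),(circ(*f,.004),(255,0,0)),(circ(f[0],f[1],f[2]+.004,.006),(255,0,0)),(circ(f[0],f[1],f[2]+.107,.014),(0,200,0)),(circ(f[0],f[1],f[2]+.09,.006),(255,0,0))]
overlay(im,S,it,300,110,70,100,8,"pics/ov4s.png",False)
T=viewer.get_calibration("top");it=[(circ(*h,.12,.0115),(0,0,255)),(circ(*h,.12,.0075),(0,0,255))]
overlay(cv2.imread("pics/a_top.png"),T,it,340,170,70,70,8,"pics/ov4t.png",False)
E
python3 -c "
import cv2,numpy as np
a=cv2.imread('pics/ov4s.png');b=cv2.imread('pics/ov4t.png')
print(a.shape,b.shape)"
```

```text
(800, 560, 3) (560, 560, 3)
```

View pics/ov4s.png

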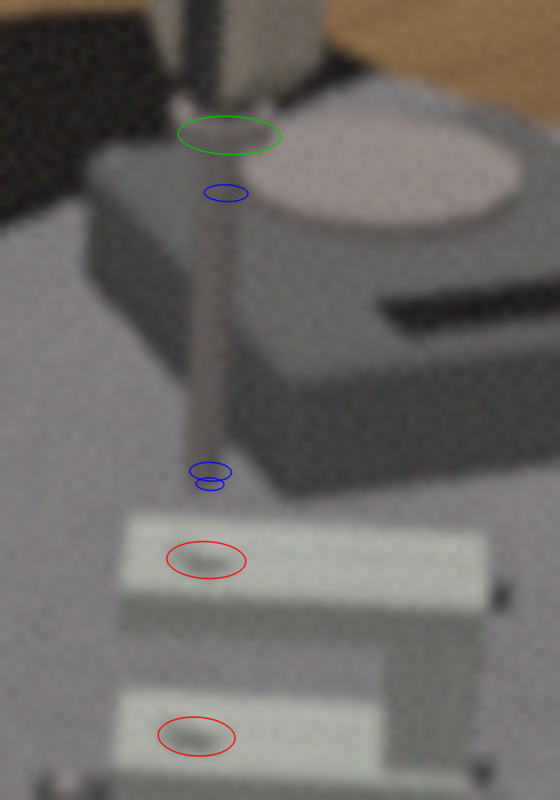

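View pics/ov4t.png

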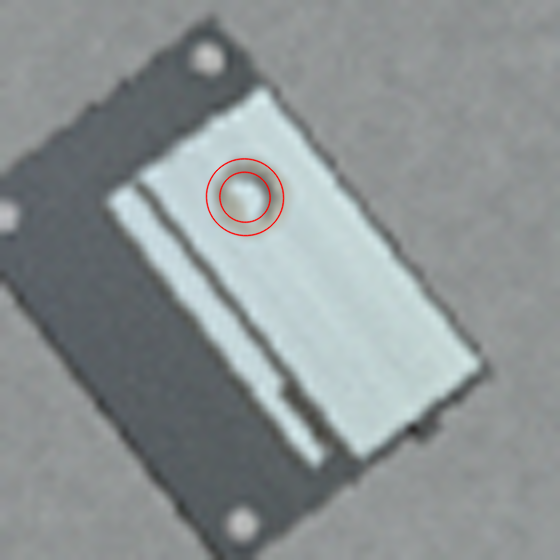

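```bash
cat > look.py <<'E'
from ov import *
def look(tag,hole,dz=.122,crop=(240,165,80,110,7)):
    p=manip.current_tool_pos();Rm=R.from_quat(manip.current_tcp_rot()).as_matrix()
    print(p,Rm[:,2],"F",manip.current_force(),"t",manip.current_clock())
    c=viewer.get_calibration("wrist");im=viewer.get_image("wrist")[:,:,::-1].copy()
    s=viewer.get_image("side")[:,:,::-1].copy();S=viewer.get_calibration("side")
    cv2.imwrite(f"pics/w{tag}.png",im);cv2.imwrite(f"pics/s{tag}.png",s);pickle.dump((c,p,Rm),open(f"c{tag}.pkl","wb"))
    f=p-np.array([0,0,dz])
    it=[(circ(*hole,.12,.0115),(0,0,255)),(circ(*f,.004),(255,0,0)),(circ(f[0],f[1],f[2]+.004,.006),(255,0,0)),(circ(f[0],f[1],f[2]+.107,.014),(0,200,0))]
    overlay(im,c,it,*crop,f"pics/ow{tag}.png")
    overlay(s,S,it,290,110,80,100,7,f"pics/os{tag}.png",False)
E
python3 - <<'E'
from look import *
np.set_printoptions(precision=4,suppress=True)
manip.servo_line([.5573,-.1937,.247],vel=.05); manip.sleep(.4)
look("5",(.557,-.191))
E
```

```text
[ 0.5574 -0.1937  0.2472] [ 0.0003 -0.     -1.    ] F [ 0.3422 -0.5996 -2.0493] t 11.6417
```

View pics/ow5.png

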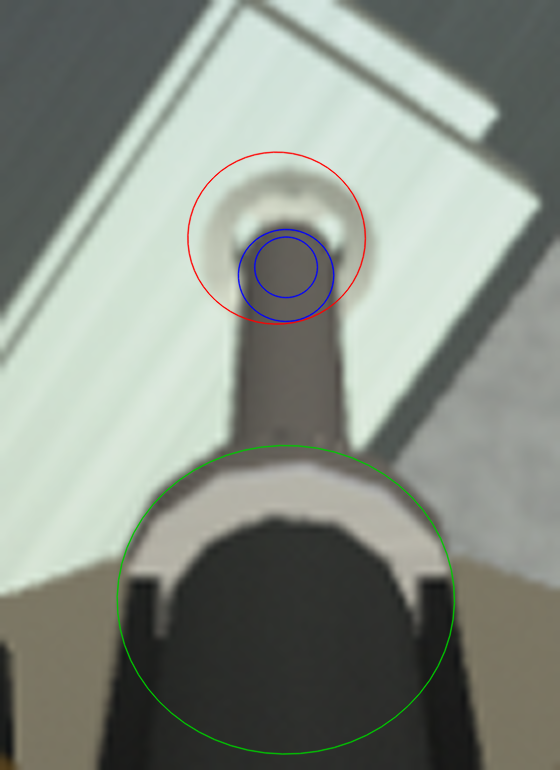

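View pics/os5.png

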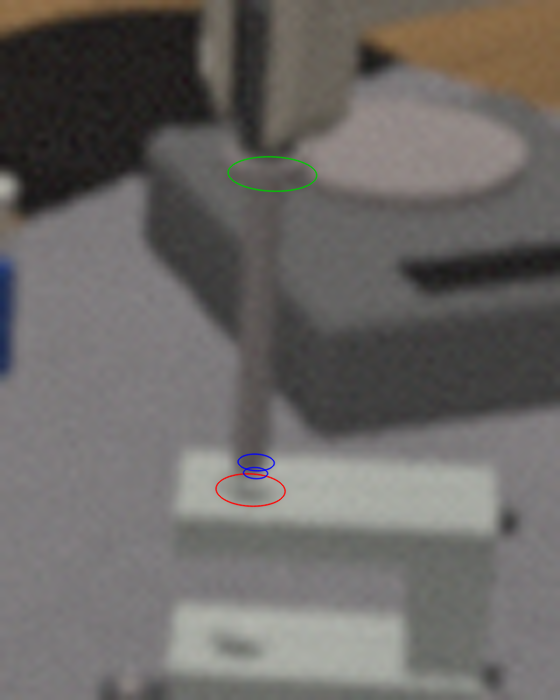

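Run:
```python
from look import *
np.set_printoptions(precision=4,suppress=True)
for z in (.247,.240,.235,.230,.225,.220):
    manip.servo_line([.5575,-.1943,z],vel=.04); manip.sleep(.15)
    F=manip.current_force();print(manip.current_tool_pos(),F,manip.current_wrist_torque())
    if F[2]>6 or np.hypot(F[0],F[1])>8: print("stop");break
look("6",(.557,-.191))
```

```text
[ 0.5575 -0.1943  0.247 ] [-0.1682 -0.35   -1.9785] [-0.1164  0.1038  0.0063]
[ 0.5576 -0.1943  0.24  ] [ 0.659 -0.073 -2.677] [-0.1195  0.0746 -0.0267]
[ 0.5575 -0.1943  0.235 ] [-0.5088 -0.1181 -1.5283] [-0.1302  0.097  -0.0405]
[ 0.5575 -0.1943  0.23  ] [-0.2522  0.3227 -2.711 ] [-0.109   0.0661 -0.0406]
[ 0.5576 -0.1943  0.225 ] [-0.7481 -0.6906 -2.6299] [-0.1353  0.0799  0.0588]
[ 0.5575 -0.1943  0.22  ] [ 0.3741  0.4669 -1.3558] [-0.145   0.1253  0.003 ]
[ 0.5575 -0.1943  0.22  ] [ 0. -0. -1.] F [ 0.3741  0.4669 -1.3558] t 14.3167
```

View pics/ow6.png

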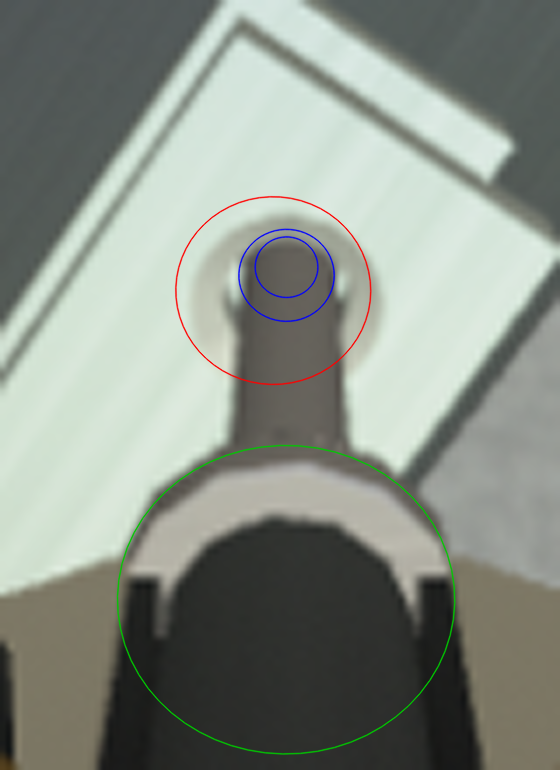

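View pics/os6.png

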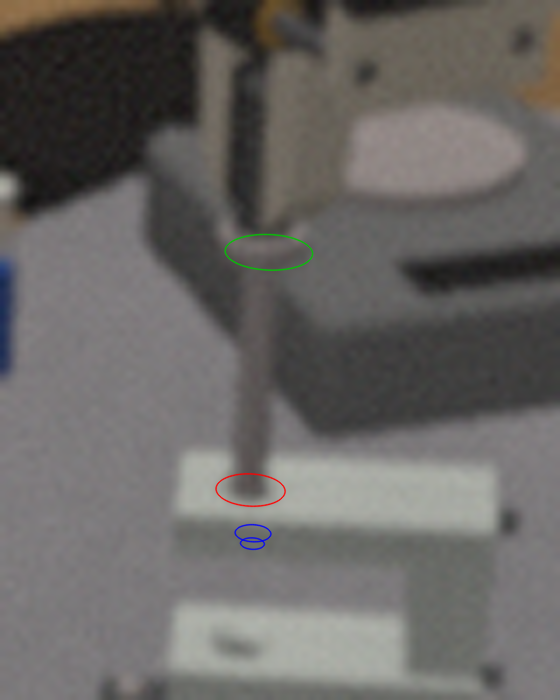

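The foot is inside the upper guide with no contact force, and the stem looks centred in the ring, so I'm continuing down to and through the lower guide.

Run:
```python
from look import *
np.set_printoptions(precision=4,suppress=True)
for z in (.205,.190,.184,.178,.172,.166,.160,.155,.151):
    manip.servo_line([.5575,-.1943,z],vel=.04); manip.sleep(.15)
    F=manip.current_force();print(manip.current_tool_pos(),F,manip.current_wrist_torque(),manip.current_finger_gap())
    if F[2]>6 or np.hypot(F[0],F[1])>8: print("stop");break
look("7",(.557,-.191))
a=cv2.imread("pics/s7.png");cv2.imwrite("pics/s7z.png",cv2.resize(a[140:240,280:390],None,fx=6,fy=6,interpolation=cv2.INTER_CUBIC))
```

```text
[ 0.5577 -0.1944  0.2052] [ 0.8501 -0.2511 -2.4868] [-0.1159  0.1244 -0.0155] 0.019720103650645415
[ 0.5577 -0.1944  0.1902] [ 0.3081 -0.4888 -2.1168] [-0.0965  0.0692 -0.0368] 0.01966017021465412
[ 0.5576 -0.1943  0.184 ] [ 0.0794  0.1797 -2.8192] [-0.0892  0.0333  0.0154] 0.01909851522744629
[ 0.5576 -0.1943  0.178 ] [-0.079   0.8448 -1.9228] [-0.1357  0.0876  0.015 ] 0.0193680712482568
[ 0.5576 -0.1943  0.172 ] [-0.2485 -0.2306 -2.3135] [-0.0726  0.1031 -0.0443] 0.01952563160500271
[ 0.5576 -0.1943  0.166 ] [ 0.1722 -0.3887 -1.6846] [-0.0855  0.0958  0.013 ] 0.01970433530511001
[ 0.5576 -0.1943  0.16  ] [ 0.3656  0.103  -2.019 ] [-0.0693  0.1269  0.0076] 0.019119711617753866
[ 0.5575 -0.1943  0.155 ] [ 0.5536  0.3015 -2.6726] [-0.119   0.1024  0.043 ] 0.019393301818139072
[ 0.5575 -0.1943  0.151 ] [ 0.4795 -0.2693 -1.734 ] [-0.1401  0.148   0.0376] 0.019429916464489144
[ 0.5575 -0.1943  0.151 ] [ 0. -0. -1.] F [ 0.4795 -0.2693 -1.734 ] t 18.8417
```

View pics/ow7.png

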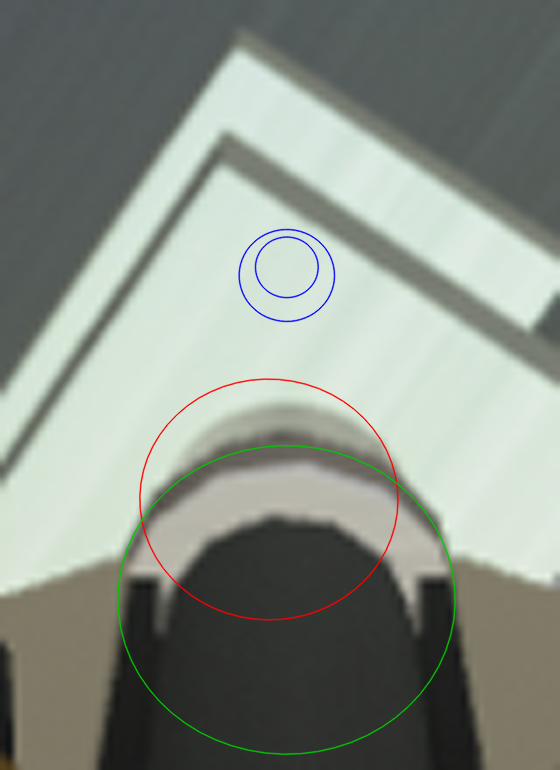

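View pics/s7z.png

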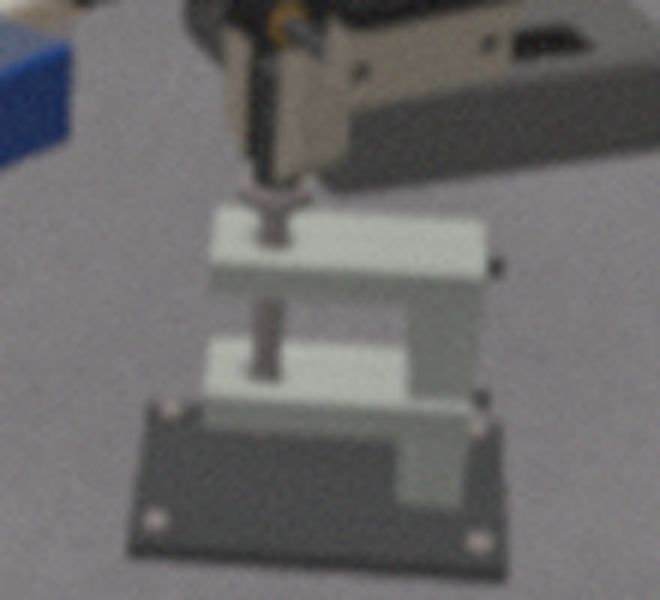

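The stem passes through both guides and the collar hangs clear of the upper arm. Wrist force hasn't changed from carrying the weight in free air. I'll check the rods left in the rack once, then hand in.

Run:
```python
from look import *
np.set_printoptions(precision=4,suppress=True)
a=cv2.imread("pics/a_side.png");b=cv2.imread("pics/s7.png")
# shift between start and now, left part of rack (tee+short rods)
A=a[255:300,150:220];Bm=cv2.matchTemplate(b[250:305,145:225],A,cv2.TM_CCOEFF_NORMED);print(cv2.minMaxLoc(Bm))
print(manip.current_joint_velocities(),manip.current_tool_pos(),manip.current_force(),manip.current_finger_gap(),manip.current_clock())
manip.hand_in()
```

```text
(0.44860461354255676, 0.9975237846374512, (10, 10), (5, 5))
[ 0.0017 -0.0016  0.0015  0.0016  0.0004 -0.0019 -0.    ] [ 0.5576 -0.1943  0.1511] [ 0.7709 -0.0017 -1.2343] 0.019233367039123338 18.9417
the job is handed in; nothing more can be done
```

The shaft is threaded through both guide holes and was handed in at about 18.9 s, still gripped at 35 N and at rest. I gripped it by the knob, lifted it out of the rack and lined it up over the stand with the wrist camera. It then went down in small steps, checking force at each one.

**Last checks**
- **Contact:** wrist force stayed around −1.2 to −2.8 N vertically the whole way down, about what it read when carrying the shaft in free air. Nothing suggests it is standing on the base or resting on the upper guide.
- **Height:** the TCP is at z = 0.151 m, which puts the foot about 29 mm and the collar underside about 136 mm above the bench. Both heights are worked out from where I gripped the shaft, not measured directly.
- **Fit:** the side picture shows the stem passing through both arms with a visible gap under the collar. The foot below the lower arm can't be seen there.
- **Other rods:** the short rod and the cross-bar rod show no shift in the side picture compared with the start.

**Disagreement:** the top and side cameras put the hole axis at about y = −0.191 m. The wrist view needed the tool at y = −0.194 m, roughly 3 mm away. I followed the wrist view, and the shaft went in with no sideways force.

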